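Put the tray of filled tubes away in its keeper and shut the door

ROBOT

A 7-joint arm with a two-finger parallel gripper is mounted at the origin on the work surface. World frame = base frame: x ahead of the robot, y to its left, z up, the work surface at z = 0. Lengths are in m, angles in rad, forces in N, time in s.
With the tool pointing down it reaches from about 0.425 to 0.95 m from the base axis. Payload 4.7 kg.
Tool frame: the origin (TCP) lies midway between the tips of the shut fingers; the grasp point (between the pads) lies 19 mm behind it; y points along the fingers, z is the direction in which the jaws open and shut, and the axes are right-handed (so a half turn about y gives the same grasp; the last joint's range is limited). The gripper opens to 85 mm and grips with 20 to 120 N. Pads are 22 mm wide; open, the fingers measure 114 mm over their backs; the gripper's body (76 mm by 85 mm) begins 54 mm behind the grasp point. The pads swing forward as they close: fully open they stand 13 mm farther back than shut.
Start: joints at [-1.19, 0.469, -0.049, 1.532, 0.024, 1.141, -0.082], TCP at [0.269, 0.619, 0.231] pointing down, gripper open.
Joint ranges: [-2.59, 2.59], [-0.33, 1.99], [-1.39, 1.29], [0.1, 2.45], [-1.04, 4.18], [0.21, 1.99], [-2.66, 2.66]. Speed limits (rad/s): [2.57, 2.57, 3.14, 3.14, 3.14, 3.14, 3.14].

INTERFACE

Orientations are given as a unit quaternion [w, x, y, z].
In Python, from cell import ctrl gives the robot as it stands.
- The arm moves only by the tool apply_moves, never from a script. Its argument "plan" is a list that holds one entry, the list of rows, each a list of 7 numbers: the gripper command: -1 is shut, 1 is fully open, values between are in proportion, then the shift along the tool's x, y, z in units of 60 mm (1.0 is 60 mm), then the turn, a rotation vector about the tool's x, y, z in units of 6 degrees (1.0 is 6 degrees). In form: [[[jaw, tx, ty, tz, rx, ry, rz], ...]]. A call has 1 to 10 rows; each row shifts and turns the commanded pose from where the row before left it, along the tool's axes as they then stand; what a row does not reach is not made up. A row lasts 1/8 s, in which the tool goes at most 62.5 mm and 10.7 degrees, less where a joint would pass 70% of its speed; a pose out of reach is approached as far as the arm can. A call is refused whole if a number of a shift passes 1 or a number of a turn 1, either way. A call with a gripper value outside its range is refused whole. The fingers move at their own pace and stop on an object; "force" is the grip in N (left out, the last holds). Time passes only in rows, so rows that do not move let the fingers close. It gives the time, the measured TCP pose, the force and the opening at its end, in the units of the state.
- ctrl.observe(): the state, without advancing time (a new reading comes with each control period).
- ctrl.snapshot(name): name is "scene" or "side" or "wrist"; returns the picture (480x640x3 uint8, red, green, blue); there is no depth.
- ctrl.calibration(name): a dict with "intrinsics" (3x3 intrinsics, pixels), "rvec" (rotation vector, rad) and "tvec" (3), from world to camera coordinates, as OpenCV has them. Camera axes: x right, y down, z forward; pixel columns grow to the right and rows downward; lengths in m; the calibration is good to about 2 mm. A picture is of the moment at which its call begins: read the wrist's pose just before it. calibration takes no time and is no camera call; for the wrist camera it gives the pose at the moment of the call.
- ctrl.job_done(): hands the job in, once; it reports no verdict.
The state is a dict: "clock": time; "joints": joint angles; "qd": joint speeds; "joint_torque": joint torques, N m; "ee_pos": TCP position; "tcp_rot": TCP orientation; "contact_force": force on the tool from outside, world axes, zero at the start; "moment": the same for the moment, N m; "grip_width": finger opening in m.
Only numpy, scipy, OpenCV 4.12 (cv2) and the standard library are available. Lean on these libraries where they do the work, as an engineer would, in place of code of your own. Each camera call takes 0.05 s, during which the arm holds its last target.

TASK

With your fingertips, push the little steel tray of tubes along the table all the way to the back of its low keeper box, then push the box's side-hung door fully shut. Only push: do not lift or tip the tray, and leave the tubes, jar, bowl, spray bottle and spatula standing around it where they are.

Things in the scene. Friction and masses are not known exactly. Their poses are not given: they have to be found in the camera images.
- keeper: Low aluminium box screwed to the table, 171 mm long, 136 mm wide, walls 50 mm high. Origin: at table height in the middle of its open mouth, which faces the robot; x points into the box, y to its left, z up. Inside it is 124 mm wide and 165 mm deep; walls 6 mm thick. No floor: the tray slides on the bare table.
- keeper_roof (a point): Middle of the near edge of the keeper's clear roof: 45 mm behind the mouth, 54 mm above the table (roof 4 mm thick, top at 54 mm). The roof runs from here to the back; in front of it the box is open from above. The inner face of the back wall is 120 mm farther along the keeper's x.
- tray: Loose open steel tray with four capped tubes fixed in it, lying below its rim; 150 mm (its x) by 110 mm (its y), rim 30 mm high; about 0.4 kg. Origin: centre of its underside. It starts partly in the keeper's mouth, straight within 3 degrees, the rest sticking out towards the robot. Against the back wall its origin is at x = +90 mm in the keeper's frame.
- tray_rim (a point): Middle of the tray's near wall, outer face, 20 mm above the table: the place to push. With the tray against the back it is 15 mm inside the keeper's mouth. The wall's top is at 30 mm.
- door (a joint): Angle (rad) of the keeper's white door: 0 = shut across the mouth, growing as it swings out towards the robot; 1.57 = pointing straight out; stops at 0 and 2.2. It starts wide open (1.65 to 2.0). No latch or spring; light hinge friction (0.03 N m) keeps it where it is left.
- door_hinge (a point): Point on the door's upright hinge axis, 25 mm above the table, at x = -4, y = +67 mm in the keeper's frame. The panel reaches from 2 to 132 mm from the axis, is 8 mm thick, and 2 to 48 mm above the table. At angle a it runs from the hinge along (-sin a, -cos a) in the keeper's x, y; its outer face looks along (-cos a, sin a).
- door_push (a point): Point on the door's outer face, 75 mm from the hinge axis, 25 mm above the table: a good place to push; its x axis points into the face, square to the door. A small round pull, 12 mm thick, stands 16 mm out of the outer face 117 mm from the hinge axis, 27 mm above the table.
- tube_a: Bystander: loose capped tube standing upright to the right of the tray, 23 mm thick, 120 mm high; origin at the centre of its foot.
- tube_b: Bystander: another such tube, 23 mm thick, 120 mm high; origin at the centre of its foot.
- jar: Bystander: amber glass jar, 60 mm across, 65 mm high, left of the keeper box; origin at the centre of its foot.
- bowl: Bystander: small steel bowl, 110 mm across, 45 mm high, right of the keeper box; origin under its centre.
- spray: Bystander: white bottle, 64 mm across, 170 mm high, far left; origin at the centre of its foot.
- spatula: Bystander: spatula 200 mm long lying on the table at the right; origin under its middle.
Mind the look-alikes: they are no part of the job. Leave any pink look-alike of the tray alone.

How it is judged:
On the way, in this order (a step that is already met when the one before it is completed fails the run):
1. the tray is pushed home: its far end within 10 mm of the keeper's back wall (x of tray in the frame of keeper above 0.08 m), for 0.2 s.
2. the door is shut (value of joint door below 0.06 rad), for 0.2 s.
At the end, for the whole second after the job is handed in: The tray lies flat and at rest in the keeper with its far end within 10 mm of the back wall (origin beyond x = 80 mm in the keeper's frame), and the door is shut to within 0.06 rad (x of tray in the frame of keeper above 0.08 m and value of joint door below 0.06 rad and height (world z) of tray below 0.006 m and linear speed of tray below 0.01 m/s); the robot touches nothing.
It fails at once if the tray is lifted or tipped: it may only be pushed along the table (height (world z) of tray above 0.012 m or angle between tray's own z axis and vertical above 0.12 rad).
It fails at once if tube_a or tube_b is moved by more than 30 mm or tipped over (distance of any of tube_a, tube_b from where it was at the start of the episode above 0.03 m or angle between any of tube_a, tube_b's own z axis and vertical above 0.5 rad).
It fails at once if jar or bowl is moved by more than 30 mm or tipped over (distance of any of jar, bowl from where it was at the start of the episode above 0.03 m or angle between any of jar, bowl's own z axis and vertical above 0.5 rad).
It fails at once if spray or spatula is moved by more than 30 mm or tipped over (distance of any of spray, spatula from where it was at the start of the episode above 0.03 m or angle between spray's own z axis and vertical above 0.5 rad).
It also fails if it takes over 48 s, if anything falls off the work surface, if the arm or the gripper's body presses on something with over 40 N, if the wrist force passes 120 N, or if a joint passes its speed limit or range.

## Working session

There is one attempt and no reset: what is moved stays moved. The work goes in short steps, Python scripts to look and compute and a tool call to move; the robot and the scene stay as the last step left them, time stands still between calls to the robot, and variables do not carry over. Pictures are saved under pics/ and viewed, and the job is handed in when it is done.

Besides the shell and the picture viewer there is one more tool, called after "Emit:" as name([rows], argument=value, ...), one row to a line, values as JSON. apply_moves: Moves the arm, as the interface text tells. Its arguments: {"type":"object","properties":{"plan":{"type":"array","items":{"type":"array","items":{"type":"array","items":{"type":"number"}}}},"force":{"type":"number"}},"required":["plan"]}

```bash
mkdir -p pics
python3 - <<'E'
from cell import ctrl
import cv2,numpy as np
print(ctrl.observe())
for n in ["scene","side","wrist"]:
    c=ctrl.calibration(n); im=ctrl.snapshot(n); cv2.imwrite(f"pics/{n}0.png",im[:,:,::-1]); print(n,c)
E
```

```text
{'clock': 0.0, 'joints': array([-1.18989266,  0.46941908, -0.0485905 ,  1.53371651,  0.02407064,
        1.14096501, -0.08228124]), 'qd': array([-0.00142883, -0.00020706,  0.00103879, -0.00101739, -0.00076697,
       -0.00229726,  0.00024924]), 'joint_torque': array([-1.05101055e-03, -5.10305464e+01, -4.75253980e-02, -2.37716120e+01,
        1.05977728e-02,  7.39158218e-03, -1.23351441e-05]), 'ee_pos': array([0.26869107, 0.6185778 , 0.23026689]), 'tcp_rot': array([-0.69164796,  0.69298596, -0.14398621,  0.14374117]), 'contact_force': array([-0.35680519, -0.11459404,  0.74697778]), 'moment': array([ 0.00615158, -0.00339403,  0.03999959]), 'grip_width': 0.08532992926018332}
scene {'intrinsics': array([[573.96371835,   0.        , 319.18563517],
       [  0.        , 573.96371835, 243.15752734],
       [  0.        ,   0.        ,   1.        ]]), 'rvec': array([ 0.88594124,  2.41380476, -1.19490379]), 'tvec': array([ 0.40495146, -0.17116878,  1.59048117])}
side {'intrinsics': array([[547.09707152,   0.        , 314.01025839],
       [  0.        , 547.09707152, 238.83760351],
       [  0.        ,   0.        ,   1.        ]]), 'rvec': array([ 2.33992082, -0.33788076,  0.14206599]), 'tvec': array([-0.53448717,  0.17556541,  1.244119  ])}
wrist {'intrinsics': array([[342.68247772,   0.        , 324.36563816],
       [  0.        , 342.68247772, 236.9608224 ],
       [  0.        ,   0.        ,   1.        ]]), 'rvec': array([-2.42379173, -1.59240684, -0.21958227]), 'tvec': array([-0.67449642, -0.03578319,  0.37933423])}
```

View pics/scene0.png

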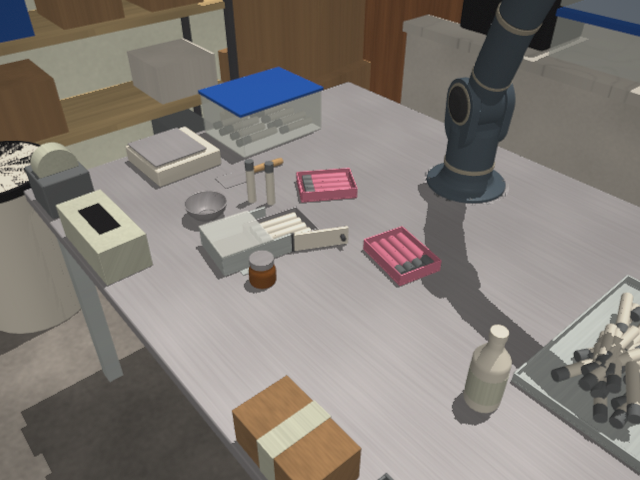

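View pics/side0.png

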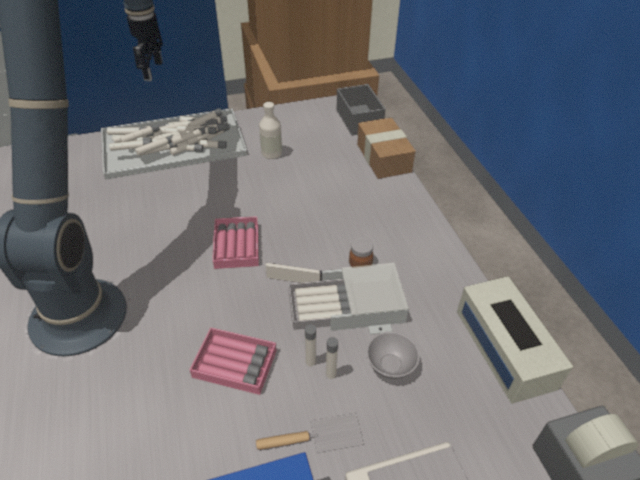

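View pics/wrist0.png

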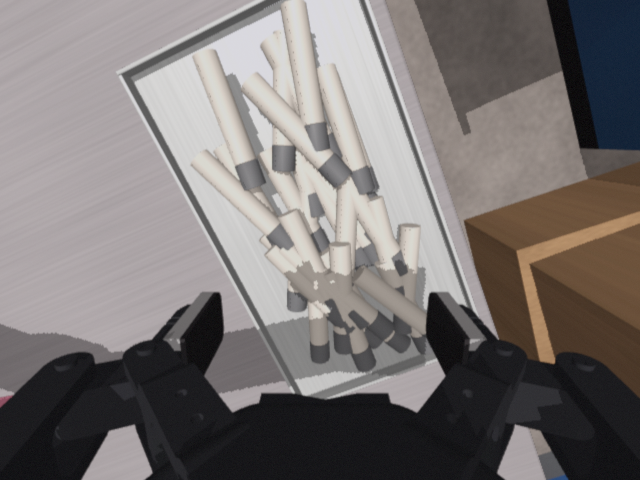

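The target tray and keeper are near (345,300) in the side view and (270,235) in the scene view. The door sticks out at (320,238). The two pink trays are look-alikes. I'll zoom in for the corners.

Run:
```python
import cv2
a=cv2.imread("pics/side0.png")[225:405,240:440]; cv2.imwrite("pics/sz.png",cv2.resize(a,None,fx=4,fy=4,interpolation=cv2.INTER_CUBIC)[:600*2])
a=cv2.resize(a,(660,594),interpolation=cv2.INTER_CUBIC); cv2.imwrite("pics/sz.png",a)
a=cv2.imread("pics/scene0.png")[145:295,170:370]; cv2.imwrite("pics/cz.png",cv2.resize(a,(800,600),interpolation=cv2.INTER_CUBIC))
```

```text
(no output)
```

View pics/sz.png

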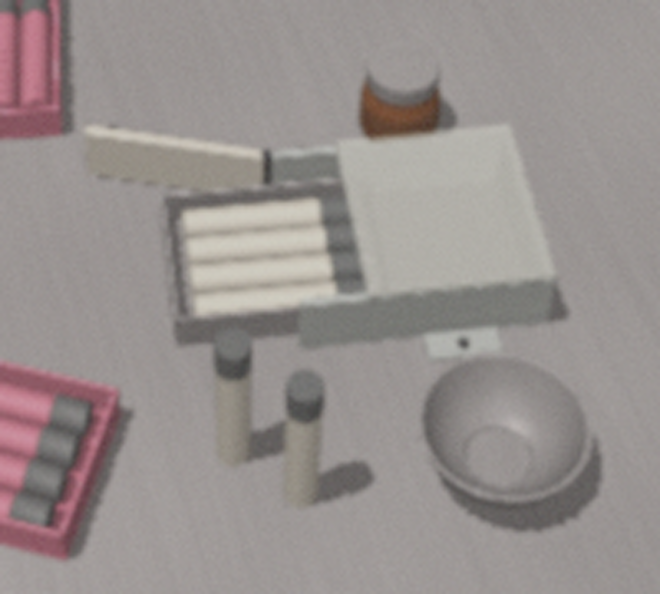

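View pics/cz.png

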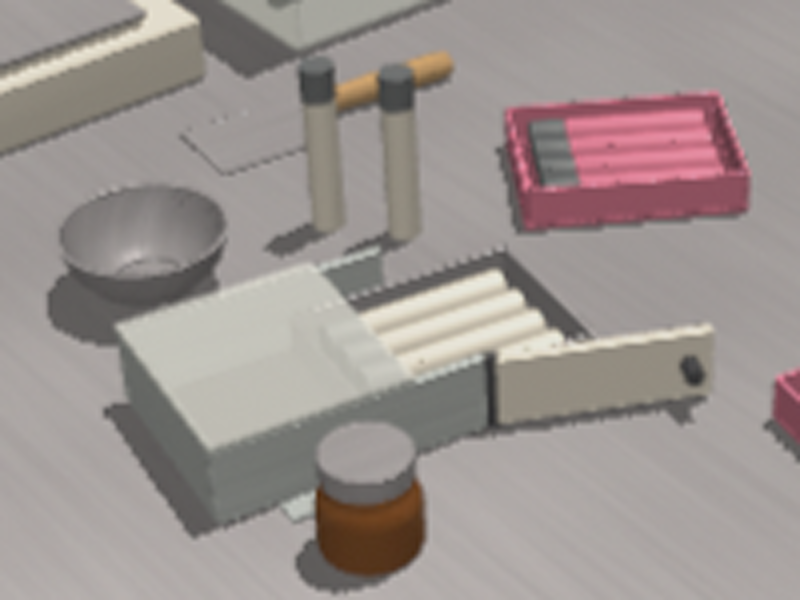

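```bash
cat > h.py <<'E'
import cv2,numpy as np,json
from scipy.optimize import least_squares
from cell import ctrl
def proj(cal,P):
    return cv2.projectPoints(np.asarray(P,float).reshape(-1,3),cal["rvec"],cal["tvec"],cal["intrinsics"],None)[0].reshape(-1,2)
def ray(cal,px,z):
    R=cv2.Rodrigues(cal["rvec"])[0];o=-R.T@cal["tvec"]
    d=R.T@np.linalg.inv(cal["intrinsics"])@np.array([px[0],px[1],1.])
    return o+d*(z-o[2])/d[2]
def T(p,L):
    x,y,a=p;L=np.asarray(L,float);c,s=np.cos(a),np.sin(a)
    return np.c_[x+c*L[:,0]-s*L[:,1],y+s*L[:,0]+c*L[:,1],L[:,2]]
E
python3 - <<'E'
from h import *
S=ctrl.calibration("side");C=ctrl.calibration("scene")
s=lambda u,v:(240+u/3.3,225+v/3.3)
c=lambda u,v:(170+u/4,145+v/4)
K=[ (S,s(338,143),(.045,.068,.054)),(S,s(512,125),(.171,.068,.054)),(S,s(553,277),(.171,-.068,.054)),(S,s(368,297),(.045,-.068,.054)),
(S,s(300,306),(0,-.068,.05)),(S,s(302,343),(0,-.068,0)),
(C,c(212,447),(.171,.068,.054)),(C,c(115,328),(.171,-.068,.054)),(C,c(315,265),(.045,-.068,.054)),(C,c(380,250),(0,-.068,.05)),(C,c(490,357),(0,.068,.05)),(C,c(490,425),(0,.068,0)),(C,c(215,518),(.171,.068,0))]
def fit(K,p0):
    f=lambda p:np.concatenate([proj(cal,T(p,[L]))[0]-px for cal,px,L in K])
    r=least_squares(f,p0,loss="soft_l1",f_scale=1.); return r.x,f(r.x).reshape(-1,2)
k,res=fit(K,[.6,0,0]);print("keeper",k.round(4),np.degrees(k[2]));print(res.round(1))
TT=[(S,s(168,198),(-.075,.055,.03)),(S,s(178,320),(-.075,-.055,.03)),(S,s(180,342),(-.075,-.055,0)),(C,c(505,250),(-.075,-.055,.03))]
t,res=fit(TT,[.6,0,0]);print("tray",t.round(4),np.degrees(t[2]));print(res.round(1))
def tok(P):
    d=np.array(P)[:2]-k[:2];c_,s_=np.cos(k[2]),np.sin(k[2]);return np.array([c_*d[0]+s_*d[1],-s_*d[0]+c_*d[1]]).round(4)
print("tray in k",tok(t))
hz=np.array([[-.004,.067]])
f=lambda a:np.concatenate([proj(cal,T(k,[(-.004-r*np.sin(a[0])+o*-np.cos(a[0]),.067-r*np.cos(a[0])+o*np.sin(a[0]),z)]))[0]-px for cal,px,r,o,z in
 [(S,s(88,127),.132,.004,.048),(S,s(90,172),.132,-.004,.002),(C,c(712,327),.132,.004,.048),(C,c(710,388),.132,.004,.002),(C,c(692,370),.117,.02,.027)]])
for a0 in(1.8,):
    r=least_squares(f,[a0]);print("door",r.x,r.fun.reshape(-1,2).round(1))
for n,cal,px,z in [("tubea cap S",S,s(233,345),.12),("tubeb cap S",S,s(305,382),.12),("capC L",C,c(317,68),.12),("capC R",C,c(396,76),.12),("jar C",C,c(366,445),.065),("jar S",S,s(403,65),.065),("bowl S",S,s(505,420),.045),("bowl C",C,c(145,235),.045),("pink",S,(220,245),.03),("pink corner C",C,c(800,372),.03),("sp",S,(255,442),.01)]:
    P=ray(cal,px,z);print(n,P.round(3),tok(P))
E
```

```text
keeper [ 0.5479 -0.1314 -0.1704] -9.764573155798722
[[-0.6 -1.3]
 [-0.4 -0.5]
 [ 0.8 -0.7]
 [-0.1 -1.4]
 [-0.1 -1.1]
 [-1.3  1.3]
 [-1.3 -0.4]
 [-0.  -2.1]
 [-0.6 -1.8]
 [ 0.  -2. ]
 [-1.1 -0.3]
 [-0.4 -0.1]
 [ 0.4  0.9]]
tray [ 0.5445 -0.1344 -0.1942] -11.124427649662417
[[-0.1 -1.9]
 [ 0.1 -0.6]
 [-0.2  0.8]
 [-0.4 -2.1]]
tray in k [-0.0029 -0.0036]
door [1.84645725] [[-0.5 -0.6]
 [-0.7  1. ]
 [ 0.4 -0.4]
 [ 0.3  0. ]
 [ 1.   1. ]]
tubea cap S [ 0.471 -0.266  0.12 ] [-0.0525 -0.1459]
tubeb cap S [ 0.504 -0.303  0.12 ] [-0.0137 -0.1768]
capC L [ 0.51  -0.295  0.12 ] [-0.0098 -0.1678]
capC R [ 0.478 -0.255  0.12 ] [-0.0478 -0.1336]
jar C [ 0.67  -0.026  0.065] [0.1022 0.1242]
jar S [ 0.67  -0.027  0.065] [0.1025 0.1238]
bowl S [ 0.633 -0.317  0.045] [ 0.1153 -0.1688]
bowl C [ 0.638 -0.305  0.045] [ 0.1187 -0.1561]
pink [0.344 0.103 0.03 ] [-0.2409  0.1967]
pink corner C [0.414 0.044 0.03 ] [-0.1619  0.1506]
sp [ 0.321 -0.407  0.01 ] [-0.1764 -0.31  ]
```

```bash
cat >> h.py <<'E'
from scipy.spatial.transform import Rotation as Ro
K=np.array([.5479,-.1314,-.1704])
def k2w(x,y,z): return T(K,[(x,y,z)])[0]
def w2k(P):
    d=np.array(P)[:2]-K[:2];c,s=np.cos(K[2]),np.sin(K[2]);return np.array([c*d[0]+s*d[1],-s*d[0]+c*d[1],P[2]])
def rot(q): return Ro.from_quat([q[1],q[2],q[3],q[0]])
def st():
    o=ctrl.observe();R=rot(o["tcp_rot"]);print("t",round(o["clock"],2),"tcp",o["ee_pos"].round(4),"k",w2k(o["ee_pos"]).round(4),"F",o["contact_force"].round(1),"w",round(o["grip_width"],4));print("axes cols\n",R.as_matrix().round(3));print("j",o["joints"].round(2));return o,R
# target tool frame: y down, z along sgn*keeper y
def goalR(sgn=1):
    z=sgn*np.array([-np.sin(K[2]),np.cos(K[2]),0]);y=np.array([0,0,-1.]);return Ro.from_matrix(np.c_[np.cross(y,z),y,z])
def to(Pw,Rg=None):
    o,R=st();d=R.inv().apply(np.array(Pw)-o["ee_pos"]);print("shift units",(d/.06).round(2))
    if Rg is not None: print("turn units",np.degrees((R.inv()*Rg).as_rotvec()/6).round(2))
E
python3 - <<'E'
from h import *
to(k2w(-.125,0,.2),goalR(1)); to(k2w(-.125,0,.2),goalR(-1)); print(k2w(-.125,0,.2))
print(ray(ctrl.calibration("side"),(269,110),.17))
E
```

```text
t 0.15 tcp [0.2688 0.6187 0.2305] k [-0.4023  0.6919  0.2305] F [ 0.3 -0.1 -0.1] w 0.0851
axes cols
 [[ 0.917 -0.001  0.398]
 [-0.398 -0.001  0.917]
 [ 0.    -1.    -0.002]]
j [-1.19  0.47 -0.05  1.53  0.02  1.14 -0.08]
shift units [  7.22   0.52 -10.11]
turn units [ 0.01 -2.29 -0.  ]
t 0.15 tcp [0.2688 0.6187 0.2305] k [-0.4023  0.6919  0.2305] F [ 0.3 -0.1 -0.1] w 0.0851
axes cols
 [[ 0.917 -0.001  0.398]
 [-0.398 -0.001  0.917]
 [ 0.    -1.    -0.002]]
j [-1.19  0.47 -0.05  1.53  0.02  1.14 -0.08]
shift units [  7.22   0.52 -10.11]
turn units [0.000e+00 2.771e+01 2.000e-02]
[ 0.42471037 -0.11020293  0.2       ]
[0.55824671 0.45078037 0.17      ]
```

Emit:
apply_moves([
  [[0,0.8,0,-0.8,0,-0.8,0],[0,0.9,0,-0.9,0,-0.8,0],[0,0.9,0,-0.9,0,-0.7,0],[0,0.8,0,-1,0,0,0],[0,0.8,0,-1,0,0,0],[0,0.5,0,-1,0,0,0],[0,0,0,-1,0,0,0],[0,0,0,-1,0,0,0],[0,0,0,-1,0,0,0],[0,0,0,-1,0,0,0]],
])

```text
clock: 1.4
ee_pos: [0.3896, 0.0438, 0.2313]
tcp_rot: [0.705, -0.704, 0.059, -0.06]
contact_force: [1.0, -1.7, 0.3]
grip_width: 0.0425
```

```bash
python3 -c "
from h import *
to(k2w(-.13,0,.1),goalR(1))"
```

```text
t 1.4 tcp [0.3896 0.0438 0.2313] k [-0.1858  0.1458  0.2313] F [ 1.  -1.7  0.3] w 0.0425
axes cols
 [[ 0.986  0.     0.168]
 [-0.168  0.     0.986]
 [ 0.    -1.     0.   ]]
j [-0.41 -0.01  0.19  2.16  0.    0.99  1.18]
shift units [ 0.92  2.19 -2.43]
turn units [-0.    0.01  0.  ]
```

Emit:
apply_moves([
  [[0,0.5,0,-0.8,0,0,0],[0,0.4,0,-0.8,0,0,0],[0,0,0,-0.8,0,0,0],[0,0,0.8,0,0,0,0],[0,0,0.7,0,0,0,0],[0,0,0.7,0,0,0,0],[0,0,0,0,0,0,0]],
])

```text
clock: 2.28
ee_pos: [0.4167, -0.105, 0.0972]
tcp_rot: [-0.704, 0.705, -0.062, 0.057]
contact_force: [0.6, -1.1, 0.6]
grip_width: 0.0427
```

Run:
```python
from h import *
to(k2w(-.13,0,.02),goalR(1))
for n in ["wrist","side"]: cv2.imwrite(f"pics/{n}1.png",ctrl.snapshot(n)[:,:,::-1])
```

```text
t 2.27 tcp [ 0.4167 -0.105   0.0972] k [-0.1338  0.0038  0.0972] F [ 0.6 -1.1  0.6] w 0.0427
axes cols
 [[ 0.986 -0.007  0.168]
 [-0.168  0.     0.986]
 [-0.007 -1.    -0.001]]
j [-0.16  0.27  0.36  2.24 -0.15  0.66  1.71]
shift units [ 0.07  1.29 -0.06]
turn units [ 0.01  0.01 -0.07]
```

View pics/wrist1.png

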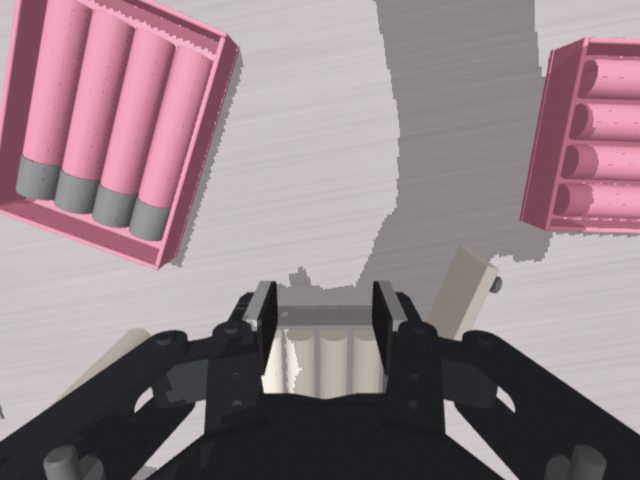

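View pics/side1.png

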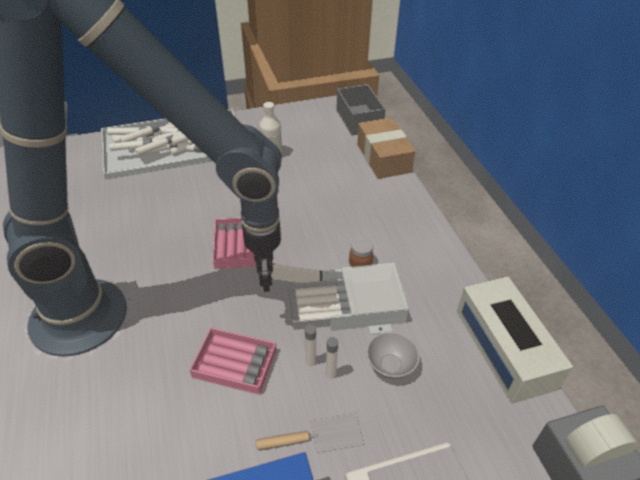

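The wrist view shows the fingers straddling the middle of the tray's near wall (about row 320, columns 265–385), with the door to one side and clear of them. Next I lower the fingers and push.

Emit:
apply_moves([
  [[0,0,0.5,0,0,0,0],[0,0,0.5,0,0,0,0],[0,0,0.4,0,0,0,0],[0,0.2,0,0,0,0,0],[0,0.2,0,0,0,0,0],[0,0.2,0,0,0,0,0],[0,0,0,0,0,0,0]],
])

```text
clock: 3.25
ee_pos: [0.4568, -0.1116, 0.0162]
tcp_rot: [-0.705, 0.705, -0.058, 0.061]
contact_force: [0.0, 0.6, -1.0]
grip_width: 0.0427
```

Run:
```python
from h import *
to(k2w(0,0,.013),goalR(1))
im=ctrl.snapshot("side")[225:405,200:440];cv2.imwrite("pics/s2.png",cv2.resize(im[:,:,::-1],(800,600)))
```

```text
t 3.25 tcp [ 0.4568 -0.1116  0.0162] k [-0.0931  0.0041  0.0162] F [ 0.   0.6 -1. ] w 0.0427
axes cols
 [[ 0.986  0.003  0.168]
 [-0.168 -0.     0.986]
 [ 0.003 -1.     0.   ]]
j [-0.08  0.48  0.28  2.2  -0.27  0.49  1.82]
shift units [ 1.55  0.06 -0.07]
turn units [-0.    0.02  0.03]
```

View pics/s2.png

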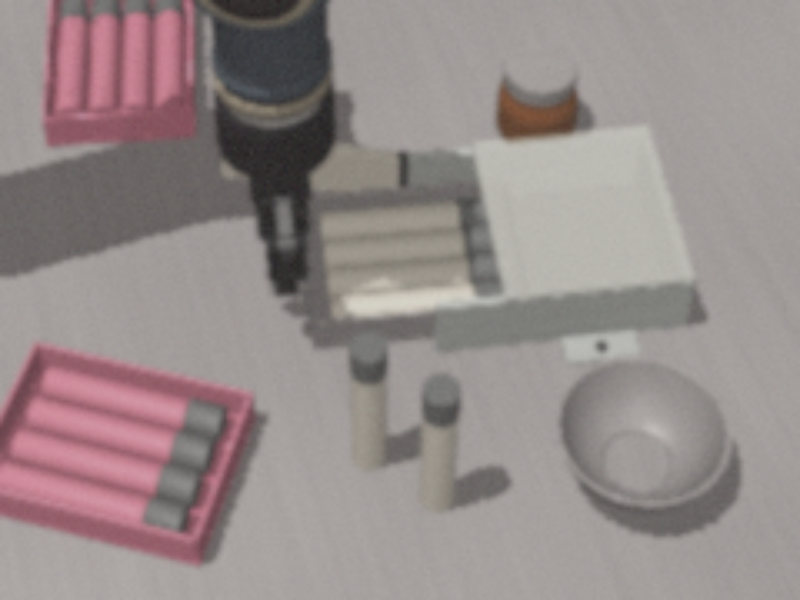

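Emit:
apply_moves([
  [[0,0.1,0,-0.05,0,0,0],[0,0.15,0,0,0,0,0],[0,0.15,0,0,0,0,0],[0,0.15,0,0,0,0,0],[0,0.15,0,0,0,0,0],[0,0.15,0,0,0,0,0],[0,0.15,0,0,0,0,0],[0,0.15,0,0,0,0,0],[0,0.15,0,0,0,0,0],[0,0.1,0,0,0,0,0]],
])

```text
clock: 4.55
ee_pos: [0.5376, -0.1285, 0.0153]
tcp_rot: [0.705, -0.705, 0.06, -0.06]
contact_force: [-3.5, 1.1, 1.0]
grip_width: 0.0427
```

Run:
```python
from h import *
to(k2w(0.004,0,.013),goalR(1))
im=ctrl.snapshot("side")[225:405,200:440];cv2.imwrite("pics/s3.png",cv2.resize(im[:,:,::-1],(800,600)))
```

```text
t 4.55 tcp [ 0.5376 -0.1285  0.0153] k [-0.0107  0.0011  0.0153] F [-3.5  1.1  1. ] w 0.0427
axes cols
 [[ 0.986 -0.     0.168]
 [-0.168  0.     0.986]
 [-0.    -1.     0.   ]]
j [-0.06  0.57  0.29  2.01 -0.28  0.6   1.81]
shift units [ 0.24  0.04 -0.02]
turn units [-0.    0.01 -0.  ]
```

View pics/s3.png

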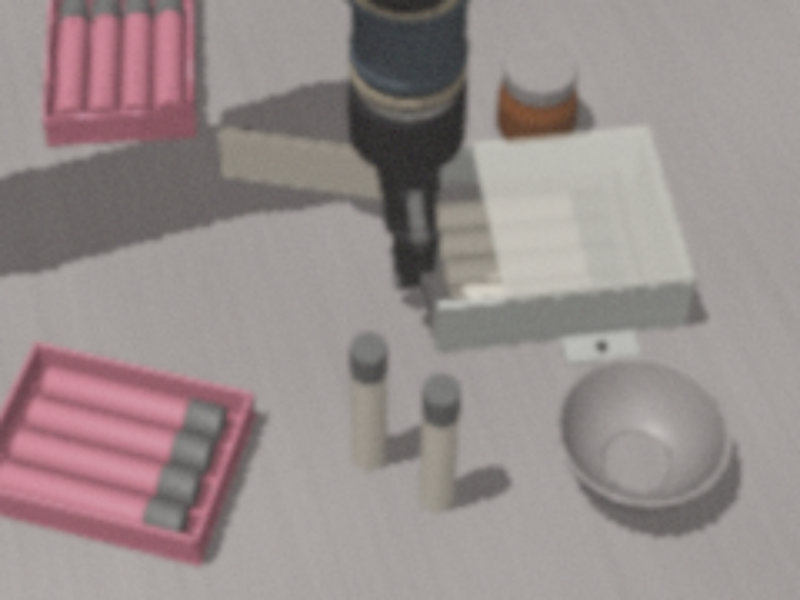

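Force is a steady 3.5 N, so the tray is sliding, with about 15 mm left to go. I'll push gently until the force rises at the back wall.

Emit:
apply_moves([
  [[0,0.08,0,0,0,0,0],[0,0.08,0,0,0,0,0],[0,0.06,0,0,0,0,0],[0,0,0,0,0,0,0]],
])

```text
clock: 5.1
ee_pos: [0.551, -0.1308, 0.0153]
tcp_rot: [-0.704, 0.705, -0.059, 0.06]
contact_force: [-0.8, 0.3, -1.0]
grip_width: 0.0427
```

Emit:
apply_moves([
  [[0,0.05,0,0,0,0,0],[0,0.04,0,0,0,0,0]],
])

```text
clock: 5.35
ee_pos: [0.5523, -0.1311, 0.015]
tcp_rot: [0.705, -0.704, 0.062, -0.057]
contact_force: [-11.0, 1.1, 8.0]
grip_width: 0.0425
```

Run:
```python
from h import *
st()
im=ctrl.snapshot("side")[255:345,280:400];cv2.imwrite("pics/s4.png",cv2.resize(im[:,:,::-1],(800,600)))
```

```text
t 5.35 tcp [ 0.5523 -0.1311  0.015 ] k [0.0043 0.0011 0.015 ] F [-11.    1.1   8. ] w 0.0425
axes cols
 [[ 0.986 -0.007  0.168]
 [-0.168  0.002  0.986]
 [-0.007 -1.     0.001]]
j [-0.06  0.59  0.29  1.97 -0.28  0.63  1.81]
```

View pics/s4.png

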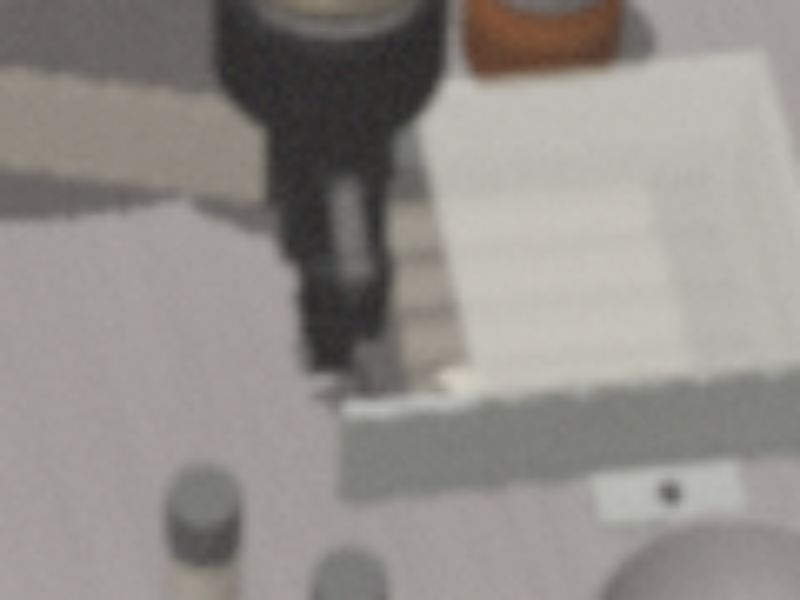

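The force jumped to 11 N with the TCP at keeper x = +4 mm. That is where it should be with the tray against the back wall (15 mm minus the 11 mm half pad). I'll retreat, look, and shut the fingers.

Emit:
apply_moves([
  [[0,-0.2,0,0,0,0,0],[0,-0.4,0,0,0,0,0],[0,-0.4,0,0,0,0,0],[0,0,-0.8,0,0,0,0],[-1,0,-1,0,0,0,0],[-1,0,-0.6,0,0,0,0],[-1,0,0,0,0,0,0]],
])

```text
clock: 6.28
ee_pos: [0.4992, -0.122, 0.1626]
tcp_rot: [0.705, -0.705, 0.056, -0.063]
contact_force: [0.0, 0.2, -1.1]
grip_width: 0.0003
```

Run:
```python
from h import *
to(k2w(-.064,.135,.15),goalR(1))
S=ctrl.calibration("side")
im=ctrl.snapshot("side")[225:405,200:440].copy();im=cv2.resize(im[:,:,::-1],(800,600))
for P in [(.015,.055,.03),(.015,-.055,.03)]:
    q=(proj(S,[k2w(*P)])[0]-[200,225])*3.333; print(q); cv2.circle(im,tuple(int(v) for v in q),4,(0,0,255),1)
cv2.imwrite("pics/s5.png",im)
im=ctrl.snapshot("scene")[145:295,170:370];cv2.imwrite("pics/c5.png",cv2.resize(im[:,:,::-1],(800,600)))
```

```text
t 6.28 tcp [ 0.4992 -0.122   0.1626] k [-0.0496  0.001   0.1626] F [ 0.   0.2 -1.1] w 0.0003
axes cols
 [[ 0.986  0.01   0.168]
 [-0.168 -0.001  0.986]
 [ 0.01  -1.     0.001]]
j [-0.17  0.29  0.39  2.01 -0.15  0.86  1.71]
shift units [-0.24  0.21  2.23]
turn units [-0.01  0.01  0.09]
[432.11332406 180.10583903]
[454.87447232 305.76435489]
```

View pics/s5.png

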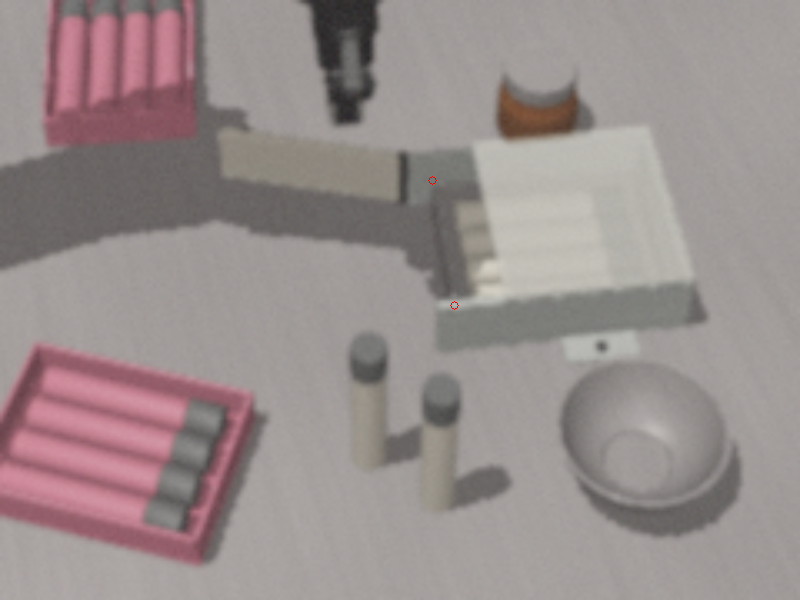

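View pics/c5.png

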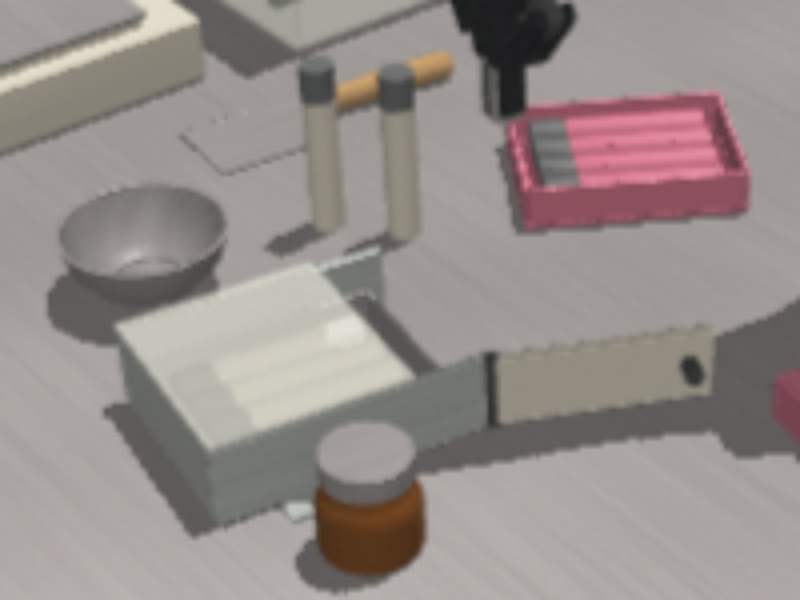

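The tray sits at the expected home position: its near-left corner at (432,188) is about 2.5 raw pixels from the prediction, which matches the earlier fit residual. The door hasn't moved (hinge at (402,175), free end at (220,150)). Next I go over the door to its outer side.

Emit:
apply_moves([
  [[-1,-0.1,0,0.8,0,0,0],[-1,-0.1,0,0.8,0,0,0],[-1,0,0,0.7,0,0,0],[-1,0,0,0,0,0,0],[-1,0,0.8,0,0,0,0],[-1,0,0.8,0,0,0,0],[-1,0,0.6,0,0,0,0],[-1,0,0,0,0,0,0]],
])

```text
clock: 7.38
ee_pos: [0.5045, 0.0151, 0.0242]
tcp_rot: [-0.704, 0.705, -0.063, 0.058]
contact_force: [-0.2, -1.7, 0.3]
grip_width: -0.0003
```

Run:
```python
from h import *
to(k2w(-.064,.135,.025),goalR(1))
im=ctrl.snapshot("side")[225:405,200:440];cv2.imwrite("pics/s6.png",cv2.resize(im[:,:,::-1],(800,600)))
im=ctrl.snapshot("scene")[145:295,170:370];cv2.imwrite("pics/c6.png",cv2.resize(im[:,:,::-1],(800,600)))
```

```text
t 7.38 tcp [0.5045 0.0151 0.0242] k [-0.0676  0.137   0.0242] F [-0.2 -1.7  0.3] w -0.0003
axes cols
 [[ 0.985 -0.008  0.17 ]
 [-0.17  -0.002  0.985]
 [-0.007 -1.    -0.003]]
j [-0.32  0.5   0.27  2.11 -0.23  0.57  1.51]
shift units [ 0.06 -0.01 -0.03]
turn units [ 0.03 -0.   -0.07]
```

View pics/c6.png

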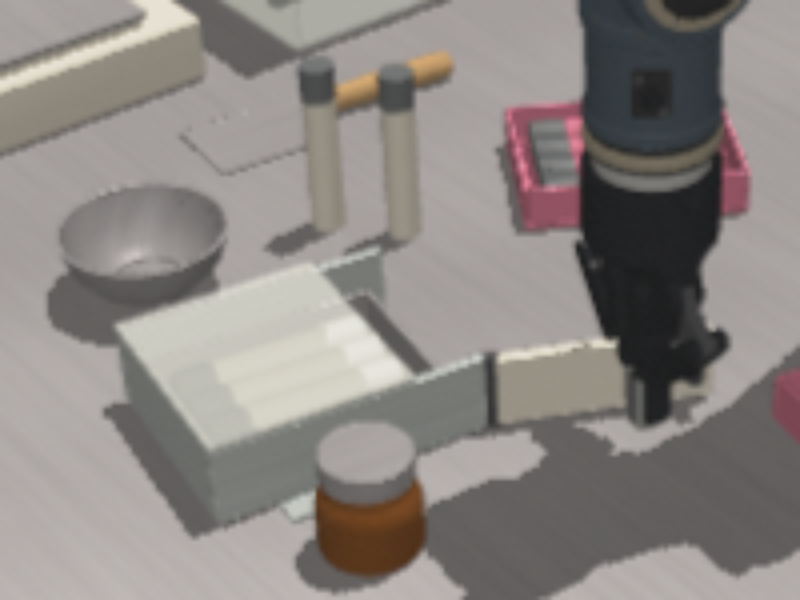

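Run:
```python
import numpy as np
p=np.array([-.0676,.137])
for a in [1.85,1.7,1.55,1.4,1.25,1.1,.95,.8,.65,.5,.35,.2,.1,0]:
    q=np.array([-.004,.067])+.07*np.array([-np.sin(a),-np.cos(a)])+.017*np.array([-np.cos(a),np.sin(a)])
    print(a,q.round(4),((q-p)/.06).round(2));p=q
```

```text
1.85 [-0.0666  0.1026] [ 0.02 -0.57]
1.7 [-0.0712  0.0929] [-0.08 -0.16]
1.55 [-0.0743  0.0825] [-0.05 -0.17]
1.4 [-0.0759  0.0719] [-0.03 -0.18]
1.25 [-0.0758  0.0611] [ 0.   -0.18]
1.1 [-0.0741  0.0504] [ 0.03 -0.18]
0.95 [-0.0708  0.0401] [ 0.05 -0.17]
0.8 [-0.0661  0.0304] [ 0.08 -0.16]
0.65 [-0.0599  0.0216] [ 0.1  -0.15]
0.5 [-0.0525  0.0137] [ 0.12 -0.13]
0.35 [-0.044   0.0071] [ 0.14 -0.11]
0.2 [-0.0346  0.0018] [ 0.16 -0.09]
0.1 [-0.0279 -0.001 ] [ 0.11 -0.05]
0 [-0.021 -0.003] [ 0.12 -0.03]
```

Emit:
apply_moves([
  [[-1,0,0,-0.3,0,0,0],[-1,0,0,-0.27,0,0,0],[-1,-0.08,0,-0.16,0,0,0],[-1,-0.05,0,-0.17,0,0,0],[-1,-0.03,0,-0.18,0,0,0],[-1,0,0,-0.18,0,0,0],[-1,0.03,0,-0.18,0,0,0]],
])

```text
clock: 8.35
ee_pos: [0.4852, -0.0678, 0.0272]
tcp_rot: [0.705, -0.705, 0.06, -0.059]
contact_force: [-0.1, 1.3, -0.3]
grip_width: 0.0002
```

Run:
```python
from h import *
to(k2w(-.0741,.0504,.025),goalR(1))
im=ctrl.snapshot("side")[225:405,200:440];cv2.imwrite("pics/s7.png",cv2.resize(im[:,:,::-1],(800,600)))
im=ctrl.snapshot("scene")[145:295,170:370];cv2.imwrite("pics/c7.png",cv2.resize(im[:,:,::-1],(800,600)))
```

```text
t 8.35 tcp [ 0.4852 -0.0678  0.0272] k [-0.0726  0.0521  0.0272] F [-0.1  1.3 -0.3] w 0.0002
axes cols
 [[ 0.986 -0.     0.168]
 [-0.168  0.     0.986]
 [-0.    -1.     0.   ]]
j [-0.16  0.47  0.26  2.15 -0.23  0.54  1.68]
shift units [-0.03  0.04 -0.03]
turn units [-0.    0.02 -0.  ]
```

View pics/c7.png

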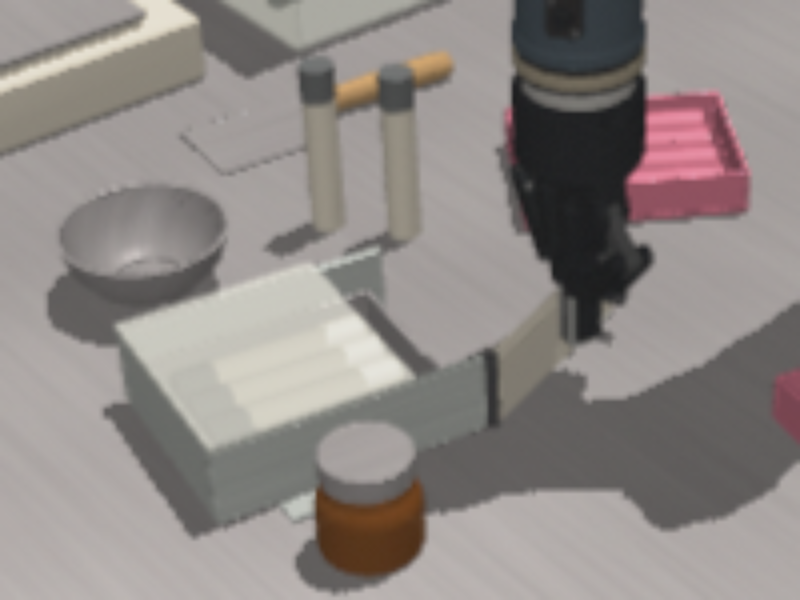

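View pics/s7.png

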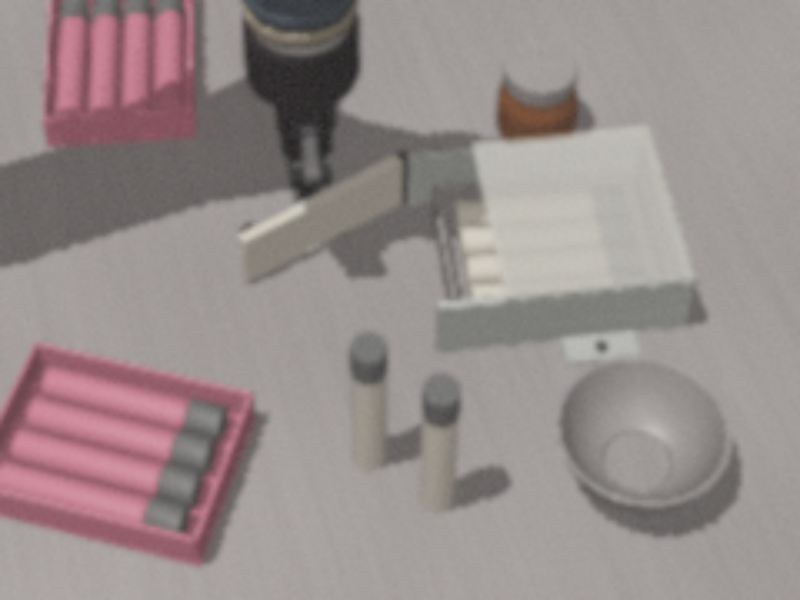

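The door is following the fingers and stands at about 1 rad, with the fingers inboard of the pull. I'll continue along the arc.

Emit:
apply_moves([
  [[-1,0.05,0,-0.2,0,0,0],[-1,0.08,0,-0.16,0,0,0],[-1,0.1,0,-0.15,0,0,0],[-1,0.12,0,-0.13,0,0,0],[-1,0.14,0,-0.11,0,0,0],[-1,0.16,0,-0.09,0,0,0],[-1,0.1,0,-0.05,0,0,0],[-1,0.08,0,-0.03,0,0,0],[-1,0,0,0,0,0,0]],
])

```text
clock: 9.57
ee_pos: [0.5256, -0.1303, 0.0273]
tcp_rot: [-0.704, 0.705, -0.059, 0.06]
contact_force: [-0.3, -0.2, 0.3]
grip_width: 0.0004
```

Run:
```python
from h import *
to(k2w(-.019,-.003,.025),goalR(1))
im=ctrl.snapshot("side")[225:405,200:440];cv2.imwrite("pics/s8.png",cv2.resize(im[:,:,::-1],(800,600)))
```

```text
t 9.57 tcp [ 0.5256 -0.1303  0.0273] k [-0.0221 -0.0027  0.0273] F [-0.3 -0.2  0.3] w 0.0004
axes cols
 [[ 0.986  0.001  0.168]
 [-0.168 -0.     0.986]
 [ 0.001 -1.    -0.   ]]
j [-0.04  0.53  0.26  2.03 -0.23  0.6   1.78]
shift units [ 0.05  0.04 -0.01]
turn units [0.   0.01 0.01]
```

View pics/s8.png

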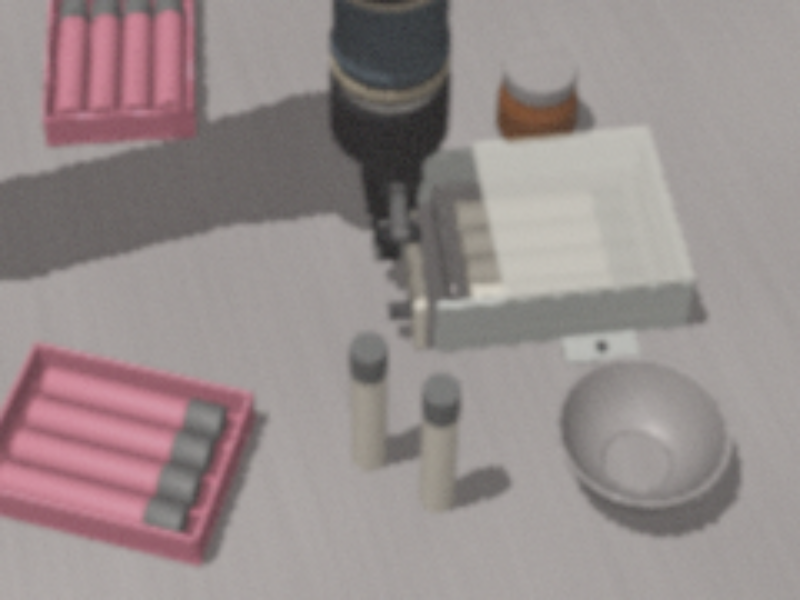

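The door is almost shut, with a few millimetres still to go. I'll press gently until there is force.

Emit:
apply_moves([
  [[-1,0.05,0,-0.05,0,0,0],[-1,0.05,0,-0.05,0,0,0],[-1,0.03,0,0,0,0,0],[-1,0,0,0,0,0,0]],
])

```text
clock: 10.12
ee_pos: [0.5287, -0.1364, 0.0267]
tcp_rot: [0.705, -0.704, 0.062, -0.057]
contact_force: [-7.5, 2.9, 4.2]
grip_width: -0.0001
```

There is 7.5 N with the TCP at about x = -18 mm, as expected for a shut door (face at -8 mm, half pad 11 mm). I'll back straight off and check.

Emit:
apply_moves([
  [[-1,0,0,0,0,0,0],[-1,-0.2,0,0,0,0,0],[-1,-0.4,0,0,0,0,0],[-1,-0.4,-0.2,0,0,0,0],[-1,0,-1,0,0,0,0],[-1,0,-1,0,0,0,0],[-1,0,-0.5,0.8,0,0,0],[-1,0,0,0.8,0,0,0],[-1,0,0,0,0,0,0],[-1,0,0,0,0,0,0]],
])

```text
clock: 11.38
ee_pos: [0.4885, -0.0333, 0.1892]
tcp_rot: [-0.704, 0.705, -0.06, 0.06]
contact_force: [-0.5, -0.1, -0.7]
grip_width: -0.0001
```

Run:
```python
from h import *
st()
S=ctrl.calibration("side");C=ctrl.calibration("scene")
for n,cal,(u0,v0,w,h),f in [("side",S,(240,225,200,150),4),("scene",C,(170,145,200,150),4)]:
    im=ctrl.snapshot(n)[v0:v0+h,u0:u0+w];im=cv2.resize(im[:,:,::-1],(800,600))
    for a,col in [(0,(0,0,255)),(.06,(255,0,0))]:
      for o in (.004,-.004):
        P=k2w(-.004-.132*np.sin(a)-o*np.cos(a),.067-.132*np.cos(a)+o*np.sin(a),.048)
        q=(proj(cal,[P])[0]-[u0,v0])*f;cv2.circle(im,tuple(int(v) for v in q),3,col,1)
    cv2.imwrite(f"pics/{n}9.png",im)
```

```text
t 11.38 tcp [ 0.4885 -0.0333  0.1892] k [-0.0751  0.0867  0.1892] F [-0.5 -0.1 -0.7] w -0.0001
axes cols
 [[ 0.986  0.     0.169]
 [-0.169 -0.     0.986]
 [ 0.    -1.    -0.   ]]
j [-0.28  0.21  0.3   2.03 -0.08  0.91  1.47]
```

View pics/side9.png

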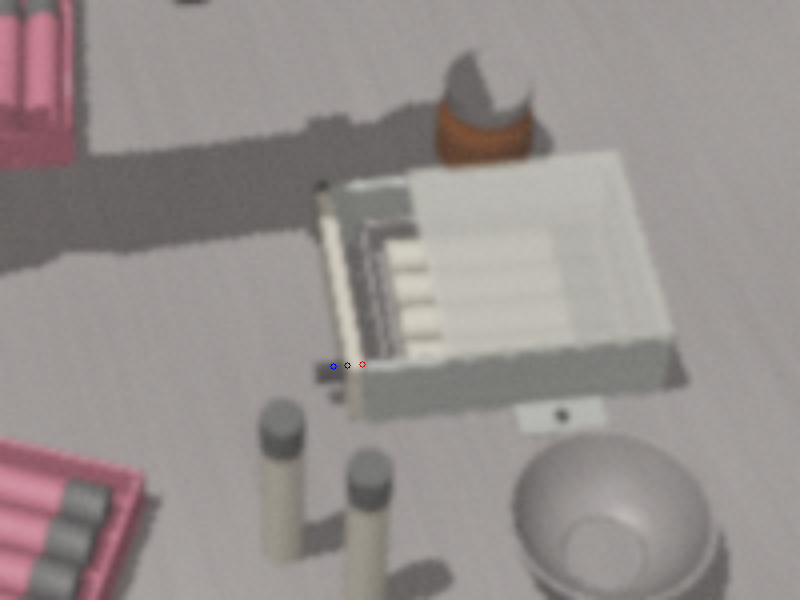

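View pics/scene9.png

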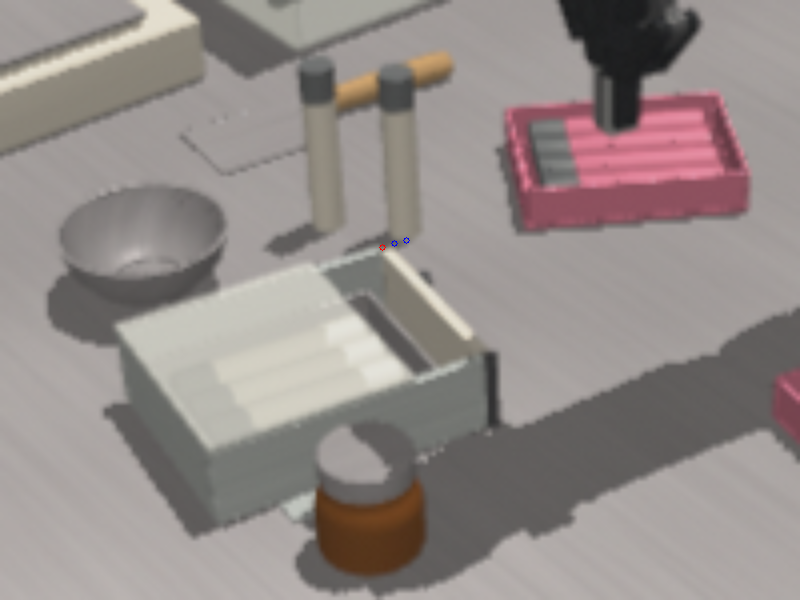

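The door panel's end is at (345–360,365) in the side zoom and (383–397,248) in the scene zoom. Both match the shut-door prediction, flush on the walls. The tray is home and the bystanders haven't moved, so I'm handing in.

```bash
python3 -c "
from cell import ctrl
ctrl.job_done()"
```

```text
the job is handed in; nothing more can be done
```

I pushed the tray to the back of the keeper with half-open fingertips. Then I went over the door and pushed it shut along its arc, backed the arm clear and handed the job in at about 11.5 s of robot time.

- **Tray:** the contact force jumped to 11 N with the tool 4 mm inside the mouth, where it should be with the tray against the back wall. The camera view afterwards agreed to within about 2.5 pixels.
- **Door:** the force rose to 7.5 N where a shut door should stop the fingers. In both camera views, the panel's end lies on the 0 rad prediction rather than the 0.06 rad one.
- **Bystanders and arm:** in the last pictures the tubes, jar and bowl stand where they started, and so does the part of the spatula in view. I did not take a final picture of the spray bottle; the tool passed near it only once, at about 60 mm above its top. The arm touches nothing.

No check failed or disagreed. The hand-in reports no verdict, so these are my own measurements.

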